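Sort the shoemaker's bench parts into their trays

ROBOT

A 6-joint arm with a two-finger parallel gripper is mounted at the origin on the work surface. World frame = base frame: x ahead of the robot, y to its left, z up, the work surface at z = 0. Lengths are in m, angles in rad, forces in N, time in s.
With the tool pointing down it reaches from about 0.25 to 0.725 m from the base axis. Payload 4 kg.
Tool frame: the origin (TCP) lies on the centre line of the jaws, within the pads' length; the fingertips stand 25 mm ahead of it and the grasp point (between the pads) lies 6 mm ahead of it (arm.tcp_to_tips is the distance from the TCP to the fingertips, in m); z points along the fingers, y is the line along which they close (so a half turn about z gives the same grasp; the last joint's range is limited). The gripper opens to 85 mm and grips with 20 to 120 N. Pads are 22 mm wide; open, the fingers measure 114 mm over their backs; the gripper's body (76 mm by 85 mm) begins 54 mm behind the grasp point. The pads swing forward as they close: fully open they stand 13 mm farther back than shut.
Start: joints at [0, 0.241, 0.005, 1.335, 0, 1.571], TCP at [0.5, -0, 0.256] pointing down, gripper open.
Joint ranges: [-2.72, 2.72], [-1.05, 1.87], [-1.09, 1.28], [-1.99, 2.15], [-1.42, 1.44], [-3.14, 3.14]. Speed limits (rad/s): [2.79, 2.79, 3.14, 3.14, 3.14, 3.14].

INTERFACE

Orientations are given as a unit quaternion [w, x, y, z].
In Python, from bench import arm gives the robot as it stands. The module is installed in compiled form; this text tells all that it offers. Calls block until the motion is done:
- arm.goto(position, orientation): joint-space move of the TCP to a pose.
- arm.move_l(position, ori=None, v=0.15): straight line of the TCP; ori=None keeps the orientation; v is the mean speed in m/s.
- arm.set_joints(angles): joint-space move.
- arm.ungrasp() and arm.close_gripper(grasp_force=None): open the fingers fully, or close them until they stop; grasp_force is the grip in N (None keeps the last).
- arm.dwell(seconds).
- arm.solve_ik(position, orientation): joint angles nearest the present ones, or None.
- arm.grab_frame(name): name is "scene" or "side" or "wrist"; returns a dict with "pixels" (420x560x3 uint8, red, green, blue), "K" (3x3 intrinsics, pixels), "world_from_camera" (4x4, takes a point from camera to world coordinates). Camera axes: x right, y down, z forward; pixel columns grow to the right and rows downward; lengths in m; the calibration is good to about 2 mm. The wrist camera is an equidistant fisheye: a pixel r from the principal point sees the ray r / f radians off the axis. A picture is of the moment at which its call begins. There is no depth.
A pose or a line that the arm cannot do raises arm.MotionError and nothing moves.
- arm.job_done(): hands the job in, once; it reports no verdict.
Trained networks look in the newest picture that a camera, given by its name, has taken for a name from the list of things; names that differ only in an ending like _2 or _b are one class to them, and where a whole thing is asked for, a point or a joint stands for the part that bears it (a point fixed in the world has none). Each returns a list of dicts, best first, with "p" (0 to 1); they miss things now and then, are a little off and sometimes report something else, mostly with a low value. They report only what shows in the picture. A call takes as long as a camera call.
- arm.look_for(camera, label): "box" ([left, top, right, bottom] as shares, 0 to 1, of the picture: columns of its width, rows of its height, round what is visible of it).
- arm.trace(camera, label): "region" (420x560 bool, what is visible of it) and "box" ([left, top, right, bottom] as shares, 0 to 1, of the picture: columns of its width, rows of its height, round what is visible of it).
- arm.pinpoint(camera, label): "location" ([column, row] as shares, 0 to 1, of the picture: columns of its width, rows of its height: a listed point, or the origin of a listed thing).
Readings, each from a call of its own:
- arm.get_clock(): time.
- arm.get_qpos(): joint angles.
- arm.get_joint_vel(): joint speeds.
- arm.get_joint_torque(): joint torques, N m.
- arm.get_tcp_pos(): TCP position.
- arm.get_eef_rot(): TCP orientation.
- arm.get_contact_force(): force on the tool from outside, world axes, zero at the start.
- arm.get_wrist_torque(): the same for the moment, N m.
- arm.get_width(): opening from 0.0 (shut) to 1.0 (fully open).
Only numpy, scipy, OpenCV 4.12 (cv2) and the standard library are available. Lean on these libraries where they do the work, as an engineer would, in place of code of your own. Each camera call takes 0.05 s, during which the arm holds its last target. There are 200 camera calls.

TASK

Sort the parts on the shoe bench: put both heel blocks in the square tray, both tins in the round tub and the blue shoe last lengthwise in the long tray, each resting flat on the floor of its tray, the same way up as it is now and none on top of another. Leave the glue bottle and the tape roll standing where they are.

Things in the scene. Friction and masses are not known exactly. Their poses are not given: they have to be found in the camera images.
- heel_large: the larger D-shaped heel block (black rubber foot under brown leatherboard layers), standing on its rubber foot. Flat breast face at x = -32 mm, straight parallel sides 58 mm apart from there to x = 0, then a half-round back of radius 29 mm towards +x; 36 mm tall. Origin: on the underside, at the centre of the round back; z up.
- heel_small: the smaller D-shaped heel block (black rubber foot under brown leatherboard layers), standing on its rubber foot. Flat breast face at x = -21 mm, straight parallel sides 38 mm apart from there to x = 0, then a half-round back of radius 19 mm towards +x; 40 mm tall. Origin: on the underside, at the centre of the round back; z up.
- tin_tall: closed round metal tin, the tall slim one, diameter 46 mm, height 60 mm, plain straight wall, standing on its base. Origin: centre of the underside; z up along its axis.
- tin_flat: closed round metal tin, the low wide one, diameter 60 mm, height 34 mm, plain straight wall, standing on its base. Origin: centre of the underside; z up along its axis.
- last: child's shoe last of blue plastic, a foot shape lying on its sole: 118 mm long (heel end at x = -59 mm, toe at x = +59 mm), up to 42 mm wide, the foot about 30 mm high. The ankle block on top, the place to grip, has flat sides 32 mm apart across y, runs from x = -49 to -5 mm (centre at x = -27 mm) and from 30 to 66 mm height. Origin: on the underside of the sole; x to the toe, z up.
- tray_square: fixed white plastic square tray, 150 x 150 mm outside, open on top, rim 30 mm above the table, walls and floor 4 mm thick (inside 142 x 142 mm). Origin: centre of its underside, on the table; x and y along its sides. For the heel blocks.
- tub_round: fixed white plastic round low tub, 160 mm outside diameter, open on top, rim 30 mm above the table, wall and floor 4 mm thick (inside diameter 152 mm). Origin: centre of its underside, on the table; z up. For the tins.
- tray_long: fixed white plastic oblong tray, 90 mm (its x) by 170 mm (its y) outside, open on top, rim 30 mm above the table, walls and floor 4 mm thick (inside 82 x 162 mm). Origin: centre of its underside, on the table. For the shoe last, which only fits lying lengthwise along y, toe either way.
- bottle: bystander: loose amber glue bottle with black cap, 52 mm diameter, 110 mm tall, standing. Origin: centre of the underside. Leave it alone.
- tape: bystander: loose roll of tan tape lying flat, a ring of 80 mm outside and 58 mm inside diameter, 24 mm high. Origin: centre of the underside. Leave it alone.

How it is judged:
By the outcome, as a careful person would: the job done as asked, in the order asked, and still so for the second after the job is handed in, with the robot touching nothing.
It also fails if it takes over 131 s, if anything falls off the work surface, if the arm or the gripper's body presses on something with over 40 N, if the wrist force passes 120 N, or if a joint passes its speed limit or range.

## Working session

There is one attempt and no reset: what is moved stays moved. The work goes in short steps, each a Python script; the robot and the scene stay as the last script left them, time stands still between calls to the robot, and variables do not carry over. Pictures are saved under pics/ and viewed, on a budget of 14 in all, crops included, one or two more only if the job needs it, and the job is handed in when it is done.

```bash
mkdir -p pics; cat > h.py <<'E'
import numpy as np, cv2
from bench import arm
def save(cam,name):
    f=arm.grab_frame(cam); cv2.imwrite(f'pics/{name}.png',f['pixels'][:,:,::-1]); return f
def ray(f,c,r,cam):
    K=f['K'];T=np.array(f['world_from_camera'])
    x=(c-K[0][2])/K[0][0];y=(r-K[1][2])/K[1][1]
    if cam=='wrist':
        t=np.hypot(x,y); s=np.sin(t)/t if t>1e-9 else 1; d=np.array([x*s,y*s,np.cos(t)])
    else: d=np.array([x,y,1.])
    return T[:3,3],T[:3,:3]@d
def at(f,c,r,z,cam):
    o,d=ray(f,c,r,cam); return o+d*(z-o[2])/d[2]
def proj(f,P,cam):
    K=np.array(f['K']);T=np.linalg.inv(np.array(f['world_from_camera']))
    p=np.atleast_2d(P)@T[:3,:3].T+T[:3,3]
    if cam=='wrist':
        rr=np.hypot(p[:,0],p[:,1]);t=np.arctan2(rr,p[:,2]);s=t/np.maximum(rr,1e-9);xy=p[:,:2]*s[:,None]
    else: xy=p[:,:2]/p[:,2:]
    return np.c_[xy[:,0]*K[0,0]+K[0,2],xy[:,1]*K[1,1]+K[1,2]]
E
python3 - <<'E'
from h import *
N=['heel_large','heel_small','tin_tall','tin_flat','last','tray_square','tub_round','tray_long','bottle','tape']
for cam in ['scene','side','wrist']:
    f=save(cam,cam+'0'); T=np.array(f['world_from_camera']); print(cam,T[:3,3].round(3),T[:3,2].round(2),f['K'][0][0])
    for n in N:
        for d in arm.pinpoint(cam,n)[:2]:
            c,r=d['location'][0]*560,d['location'][1]*420
            z=0.0
            print(n,round(d['p'],2),round(c),round(r),at(f,c,r,z,cam).round(3)[:2])
print(arm.get_clock(),arm.get_eef_rot(),arm.tcp_to_tips)
E
```

```text
scene [ 0.999 -0.257  0.888] [-0.48  0.26 -0.84] 448.72128689918395
heel_large 0.66 348 144 [0.38 0.28]
heel_small 0.75 206 269 [ 0.541 -0.19 ]
tin_tall 0.83 135 232 [ 0.378 -0.298]
tin_flat 0.93 358 207 [0.559 0.193]
last 0.74 321 179 [0.447 0.159]
last 0.49 349 145 [0.384 0.281]
tray_square 0.96 426 178 [0.565 0.392]
tray_square 0.21 313 278 [0.669 0.004]
tub_round 0.7 115 320 [ 0.56 -0.4 ]
tray_long 0.64 312 276 [0.663 0.006]
bottle 0.67 267 212 [ 0.471 -0.006]
tape 0.86 205 225 [ 0.435 -0.148]
side [ 0.082 -0.582  0.795] [ 0.42  0.55 -0.72] 386.1956383393444
heel_large 0.87 185 183 [0.38  0.285]
heel_small 0.63 329 250 [ 0.546 -0.176]
tin_flat 0.75 252 174 [0.563 0.19 ]
last 0.87 225 199 [0.438 0.148]
tray_square 0.97 212 139 [0.559 0.423]
tray_square 0.27 186 181 [0.385 0.29 ]
tub_round 0.92 402 310 [ 0.557 -0.403]
tray_long 0.78 317 191 [0.669 0.004]
bottle 0.96 264 224 [ 0.469 -0.002]
tape 0.88 288 263 [ 0.439 -0.142]
tape 0.54 229 200 [0.445 0.14 ]
wrist [0.5   0.071 0.374] [ 0.   -0.27 -0.96] 325.19226210127806
heel_small 0.94 307 315 [ 0.536 -0.181]
tin_flat 0.61 322 12 [0.548 0.204]
last 0.87 228 49 [0.44  0.158]
tray_long 0.8 412 175 [0.662 0.013]
bottle 0.92 255 179 [0.471 0.005]
1.65 [-1.28778183e-06  7.07095652e-01  7.07117911e-01 -4.36411936e-06] 0.025
```

```bash
python3 -c "
import cv2,numpy as np
cv2.imwrite('pics/sw.png',cv2.resize(cv2.imread('pics/scene0.png'),(784,588)))"
```

```text
(no output)
```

View pics/sw.png

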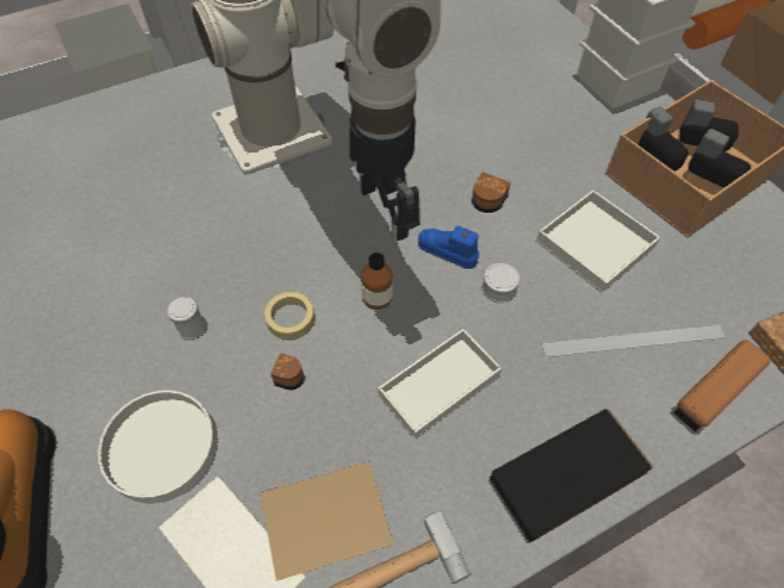

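View pics/wrist0.png

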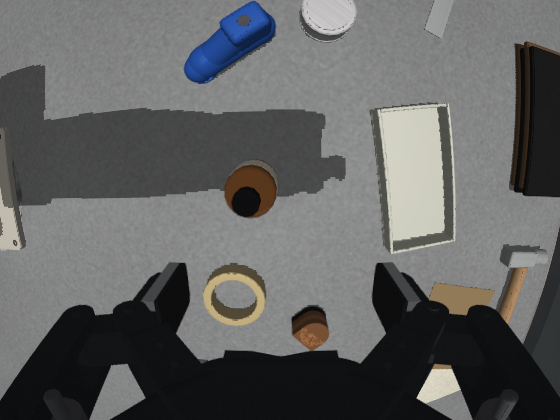

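The scene view (784x588) shows the large heel at (490,190), the blue last at (450,245), and the flat tin at (501,280). The bottle is at (377,282), the tape at (290,315), the small heel at (288,372) and the tall tin at (185,316). The three trays sit at (598,238), (440,382) and (157,445). The wrist view agrees: last at (230,45), bottle at (250,190), long tray at (415,178) and small heel at (312,325). Next I'll fit the known shapes to the traced silhouettes.

```bash
cat > fit.py <<'E'
from h import *
from scipy.optimize import minimize
def disc(r,z,cx=0): a=np.linspace(0,2*np.pi,40); return np.c_[cx+r*np.cos(a),r*np.sin(a),0*a+z]
def prism(xy,z0,z1): xy=np.asarray(xy,float); return np.vstack([np.c_[xy,np.full(len(xy),z)] for z in (z0,z1)])
def D(b,r,h):
    a=np.linspace(-np.pi/2,np.pi/2,20); return prism(np.r_[[[-b,-r],[-b,r]],np.c_[r*np.cos(a),r*np.sin(a)]],0,h)
def rect(a,b,c,d): return [[a,c],[b,c],[b,d],[a,d]]
cyl=lambda r,h: np.vstack([disc(r,0),disc(r,h)])
foot=np.vstack([prism(np.r_[disc(.018,0,-.041)[:,:2],disc(.021,0,.025)[:,:2],disc(.014,0,.045)[:,:2]],0,.018),prism(np.r_[disc(.015,0,-.041)[:,:2],disc(.012,0,.0)[:,:2]],0,.03)])
M=dict(heel_large=[D(.032,.029,.036)],heel_small=[D(.021,.019,.040)],tin_tall=[cyl(.023,.06)],tin_flat=[cyl(.03,.034)],
 last=[foot,prism(rect(-.049,-.005,-.016,.016),.03,.066)],
 tray_square=[prism(rect(-.075,.075,-.075,.075),0,.03)],tub_round=[cyl(.08,.03)],tray_long=[prism(rect(-.045,.045,-.085,.085),0,.03)],
 bottle=[cyl(.026,.07)],tape=[cyl(.04,.024)])
ROUND={'tin_tall','tin_flat','tub_round','bottle','tape'}
def render(n,q,f,cam,z=0):
    m=np.zeros((420,560),np.uint8);c,s=np.cos(q[2]),np.sin(q[2]);R=np.array([[c,-s,0],[s,c,0],[0,0,1]])
    for P in M[n]:
        uv=proj(f,P@R.T+[q[0],q[1],z],cam).astype(np.float32)
        cv2.fillConvexPoly(m,np.round(cv2.convexHull(uv)*16).astype(np.int32),255,cv2.LINE_AA,4)
    return m/255.
def fit(n,views,p0,yaws=None,z=0):  # views: list (frame,cam,mask)
    def cost(q):
        t=0
        for f,cam,m in views:
            r=render(n,q,f,cam,z); t+=1-np.minimum(r,m).sum()/np.maximum(r,m).sum()
        return t/len(views)
    best=None
    for y in ([0] if n in ROUND else yaws if yaws is not None else np.arange(0,2*np.pi,np.pi/6)):
        S=np.array([[0,0,0],[.01,0,0],[0,.01,0],[0,0,.3]])+[p0[0],p0[1],y]
        s=minimize(cost,S[0],method='Nelder-Mead',options=dict(initial_simplex=S,xatol=1e-4,fatol=1e-4,maxiter=90))
        if best is None or s.fun<best.fun: best=s
    return best
E
cat > run1.py <<'E'
from fit import *
G=dict(heel_large=(.38,.283),heel_small=(.543,-.183),tin_tall=(.378,-.298),tin_flat=(.56,.19),last=(.442,.155),tray_square=(.562,.4),tub_round=(.558,-.4),tray_long=(.665,.005),bottle=(.47,-.003),tape=(.437,-.145))
F={c:arm.grab_frame(c) for c in ('scene','side')}
res={};ov={c:F[c]['pixels'][:,:,::-1].copy() for c in F}
for n in G:
    V=[]
    for c in F:
        for t in arm.trace(c,n):
            m=t['region']; r=render(n,(*G[n],0),F[c],c)
            if (np.minimum(m,r).sum()/np.maximum(m,r).sum())>.3: V.append((F[c],c,m.astype(float))); break
    s=fit(n,V,G[n]) ; res[n]=s.x.tolist()
    each=[fit(n,[v],s.x,[s.x[2]]).x for v in V] if V else []
    print(n,[v[1] for v in V],s.x.round(4),'deg',round(np.degrees(s.x[2])%360,1),'loss',round(s.fun,3),[ (e[:2].round(3),round(np.degrees(e[2])%360)) for e in each])
    for c in F:
        cs,_=cv2.findContours((render(n,s.x,F[c],c)>.5).astype(np.uint8),0,2); cv2.drawContours(ov[c],cs,-1,(0,255,0),1)
import json; json.dump(res,open('res.json','w'))
cv2.imwrite('pics/ov.png',np.hstack([cv2.resize(ov['scene'][60:380,60:500],(0,0),fx=.9,fy=.9),cv2.resize(ov['side'][100:420,110:470],(0,0),fx=.9,fy=.9)]))
E
time python3 run1.py
```

```text
heel_large ['scene', 'side'] [0.3743 0.2819 5.3475] deg 306.4 loss 0.11 [(array([0.375, 0.282]), 308), (array([0.375, 0.286]), 304)]
heel_small ['scene', 'side'] [ 0.5439 -0.1887  0.6979] deg 40.0 loss 0.115 [(array([ 0.544, -0.19 ]), 45), (array([ 0.544, -0.188]), 41)]
tin_tall ['scene', 'side'] [ 0.3821 -0.2961 -0.1163] deg 353.3 loss 0.121 [(array([ 0.385, -0.296]), 353), (array([ 0.381, -0.296]), 13)]
tin_flat ['scene', 'side'] [0.5516 0.192  0.334 ] deg 19.1 loss 0.13 [(array([0.554, 0.19 ]), 9), (array([0.551, 0.195]), 359)]
last ['scene', 'side'] [0.4415 0.1555 3.7344] deg 214.0 loss 0.185 [(array([0.442, 0.152]), 208), (array([0.445, 0.159]), 216)]
tray_square ['scene', 'side'] [0.5528 0.3967 0.2243] deg 12.8 loss 0.077 [(array([0.554, 0.396]), 13), (array([0.552, 0.399]), 10)]
tub_round ['scene', 'side'] [ 0.5584 -0.3995  0.2156] deg 12.4 loss 0.046 [(array([ 0.557, -0.4  ]), 9), (array([ 0.559, -0.4  ]), 9)]
tray_long ['scene', 'side'] [0.6632 0.0089 3.3036] deg 189.3 loss 0.062 [(array([0.664, 0.009]), 190), (array([0.663, 0.009]), 189)]
bottle ['scene', 'side'] [0.469  0.001  0.0812] deg 4.7 loss 0.175 [(array([0.468, 0.001]), 8), (array([0.474, 0.006]), 19)]
tape ['scene', 'side'] [ 0.4419 -0.1467  0.1886] deg 10.8 loss 0.369 [(array([ 0.441, -0.147]), 2), (array([ 0.442, -0.145]), 14)]
real	0m10.714s
user	0m6.070s
sys	0m3.604s
```

View pics/ov.png

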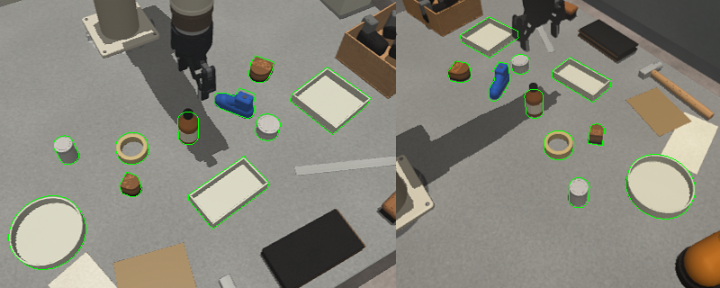

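The fits from the two cameras agree to within a few mm. Next I'll write the pick and place helpers and check that every pose is reachable.

```bash
cat > mo.py <<'E'
from fit import *
import json
from scipy.spatial.transform import Rotation
res=json.load(open('res.json'))
def quat(a):
    ty=np.array([np.cos(a),np.sin(a),0]);tz=np.array([0,0,-1.]);R=np.c_[np.cross(ty,tz),ty,tz]
    x,y,z,w=Rotation.from_matrix(R).as_quat(); return [w,x,y,z]
H=.2
# grip x-offset along object x, TCP height above object's underside, force
GR=dict(heel_large=(-.013,.031,60),heel_small=(-.0105,.031,60),tin_tall=(0,.052,50),tin_flat=(0,.031,50),last=(-.027,.061,70))
MID=dict(heel_large=-.0015,heel_small=-.001,tin_tall=0,tin_flat=0,last=0)
e=lambda a: np.array([np.cos(a),np.sin(a)])
def grip(n,q): return np.array(q[:2])+GR[n][0]*e(q[2])
ts,tl,tu=res['tray_square'],res['tray_long'],res['tub_round']
V=ts[2]+np.pi/2; tv=np.arctan2(tu[1],tu[0])+np.pi/2
# target mid position and object x axis (mod pi)
TG=dict(heel_large=(np.array(ts[:2])+.036*e(V),V),heel_small=(np.array(ts[:2])-.036*e(V),V),
 tin_flat=(np.array(tu[:2])+.027*e(tv),tv),tin_tall=(np.array(tu[:2])-.042*e(tv),tv),last=(np.array(tl[:2]),tl[2]+np.pi/2))
def ok(xy,a,zs):
    J=[arm.solve_ik([*xy,z],quat(a)) for z in zs]; return None if any(j is None for j in J) else J
def plan(n,q):
    """choose finger angles: (a_pick, a_place, xy_pick, xy_place)"""
    out=[]
    g=grip(n,q); gz=GR[n][1]; isr=n in ROUND
    for k in (0,1):
        ap=(np.arctan2(g[1],g[0]) if isr else q[2]+np.pi/2)+k*np.pi
        J1=ok(g,ap,(H,gz))
        if J1 is None: continue
        for m in (0,1):
            at_=TG[n][1]+np.pi/2+m*np.pi; ox=at_-ap+q[2]
            gp=TG[n][0]+(GR[n][0]-MID[n])*e(ox) if not isr else TG[n][0]
            J2=ok(gp,at_,(H,gz+.005))
            if J2 is None: continue
            out.append((max(abs(J1[0][5]),abs(J2[0][5])),abs(J1[0][5]-J2[0][5]),ap,at_,g,gp,J1[0][5],J2[0][5]))
    return sorted(out,key=lambda o:o[0]+.3*o[1])
def refine(n,q,show=None):
    f=arm.grab_frame('wrist'); tr=arm.trace('wrist',n)
    for t in tr:
        m=t['region'].astype(float); r=render(n,q,f,'wrist')
        if np.minimum(m,r).sum()/np.maximum(m,r).sum()>.25:
            s=fit(n,[(f,'wrist',m)],q[:2],[q[2]-.2,q[2],q[2]+.2]); break
    else: print('no wrist trace',n,len(tr)); s=None
    if show:
        im=f['pixels'][:,:,::-1].copy()
        for qq,col in ((q,(0,0,255)),(s.x if s is not None else q,(0,255,0))):
            cs,_=cv2.findContours((render(n,qq,f,'wrist')>.5).astype(np.uint8),0,2); cv2.drawContours(im,cs,-1,col,1)
        cv2.imwrite(f'pics/{show}.png',im)
    if s is None: return np.array(q)
    print(n,'old',np.round(q,3),'wrist',s.x.round(4),'loss',round(s.fun,3)); return s.x
def pick(n,show=None,close=True):
    q=res[n]; p=plan(n,q)[0]; arm.goto([*p[4],H],quat(p[2])); arm.dwell(.1)
    q2=refine(n,q,show)
    if np.hypot(*(q2[:2]-q[:2]))>.015 or (n not in ROUND and abs(q2[2]-q[2])>.4): print('DISAGREE'); return None
    if not close: return q2
    return grab(n,q2)
def grab(n,q):
    p=[o for o in plan(n,q)][0]; gz=GR[n][1]
    arm.goto([*p[4],H],quat(p[2])); arm.move_l([*p[4],gz]); arm.close_gripper(GR[n][2])
    w=arm.get_width(); arm.move_l([*p[4],H+.03]); print(n,'width',round(w,3),'after lift',round(arm.get_width(),3),'t',arm.get_clock()); return p
def place(n,p):
    gz=GR[n][1]+.005
    arm.goto([*p[5],H+.03],quat(p[3])); arm.move_l([*p[5],gz+.03]); arm.move_l([*p[5],gz],v=.05)
    print('F',np.round(arm.get_contact_force(),1)); arm.ungrasp(); arm.move_l([*p[5],H]); print('t',arm.get_clock())
E
python3 - <<'E'
from mo import *
for n in GR:
    for o in plan(n,res[n])[:2]: print(n,np.round(o[:4],2),o[4].round(3),o[5].round(3),np.round(o[6:],2))
    if not plan(n,res[n]): print(n,'NONE',TG[n])
n='heel_large'; pick(n,show='w1',close=False)
E
```

```text
heel_large [ 1.53  0.42 10.06  3.37] [0.367 0.292] [0.542 0.443] [-1.53 -1.11]
heel_large [2.03 0.42 6.92 6.51] [0.367 0.292] [0.542 0.443] [1.61 2.03]
heel_small [1.24 0.19 2.27 3.37] [ 0.536 -0.195] [0.563 0.352] [-1.05 -1.24]
heel_small [2.09 0.19 5.41 6.51] [ 0.536 -0.195] [0.563 0.352] [2.09 1.91]
tin_tall [ 1.57  0.06 -0.66  5.66] [ 0.382 -0.296] [ 0.534 -0.434] [1.57 1.51]
tin_tall [1.63 0.06 2.48 2.52] [ 0.382 -0.296] [ 0.534 -0.434] [-1.57 -1.63]
tin_flat [1.57 0.04 3.48 2.52] [0.552 0.192] [ 0.574 -0.378] [-1.57 -1.53]
tin_flat [1.61 0.04 0.33 5.66] [0.552 0.192] [ 0.574 -0.378] [1.57 1.61]
last [1.38 1.62 8.45 6.45] [0.464 0.171] [ 0.668 -0.018] [-0.24  1.38]
last [1.68 1.44 8.45 9.59] [0.464 0.171] [0.659 0.036] [-0.24 -1.68]
heel_large old [0.374 0.282 5.348] wrist [0.3737 0.2863 5.2986] loss 0.026
```

View pics/w1.png

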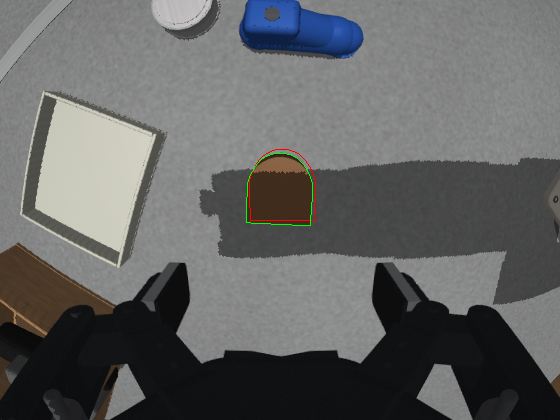

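The wrist view has the heel at (280,190), and the green refined outline fits it closely (loss 0.026). I'll refine the tray from this same view, then place both heels.

```bash
python3 - <<'E'
from mo import *
import mo
q=refine('tray_square',res['tray_square'])
if np.hypot(*(q[:2]-res['tray_square'][:2]))<.012:
    res['tray_square']=q.tolist(); json.dump(res,open('res.json','w'))
    V=q[2]+np.pi/2; TG['heel_large']=(q[:2]+.036*e(V),V); TG['heel_small']=(q[:2]-.036*e(V),V)
p=pick('heel_large')
if p and arm.get_width()>.4: place('heel_large',p); save('wrist','w2')
E
```

```text
tray_square old [0.553 0.397 0.224] wrist [0.5539 0.4024 0.2307] loss 0.02
heel_large old [0.374 0.282 5.348] wrist [0.3737 0.2861 5.2971] loss 0.026
heel_large width 0.666 after lift 0.666 t 9.4917
F [-2.2 -2.5  3.6]
t 14.05
```

View pics/w2.png

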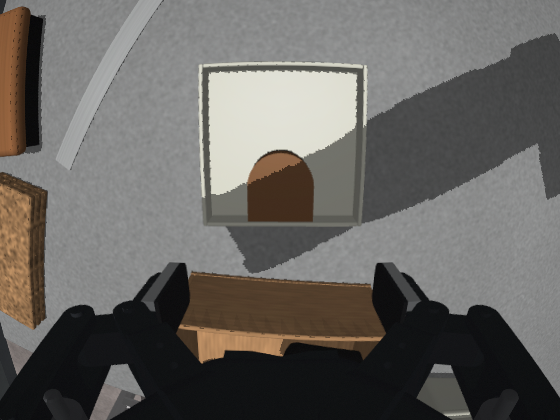

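The heel is in the tray at about (280,187), close to the near wall at row 222. I'll fit its pose to confirm it sits on the tray floor, then place the small heel.

```bash
cat >> mo.py <<'E'
def check(n,tray,q0,cams=('wrist',)):
    for c in cams:
        f=arm.grab_frame(c); tr=arm.trace(c,n)
        if not tr: print(n,c,'none'); continue
        s=fit(n,[(f,c,tr[0]['region'].astype(float))],q0[:2],[q0[2]],z=.004)
        t=res[tray]; d=s.x[:2]-t[:2]; co,si=np.cos(t[2]),np.sin(t[2])
        print('check',n,c,s.x.round(3),'in tray mm',(1e3*np.array([co*d[0]+si*d[1],-si*d[0]+co*d[1]])).round(1),'rel yaw',round(np.degrees(s.x[2]-t[2])),'loss',round(s.fun,3))
def placed(n,p,q): # expected origin pose after placing
    y=p[3]-p[2]+q[2]; return [*(p[5]-GR[n][0]*e(y)),y]
E
python3 - <<'E'
from mo import *
t=res['tray_square'];V=t[2]+np.pi/2
check('heel_large','tray_square',[*(np.array(t[:2])+.036*e(V)),V+np.pi])
p=pick('heel_small')
if p and arm.get_width()>.3: place('heel_small',p); check('heel_large','tray_square',[*(np.array(t[:2])+.036*e(V)),V+np.pi]); check('heel_small','tray_square',[*(np.array(t[:2])-.036*e(V)),V+np.pi]); save('wrist','w3')
E
```

```text
check heel_large wrist [0.546 0.436 4.936] in tray mm [ 0.1 34.3] rel yaw 270 loss 0.028
heel_small old [ 0.544 -0.189  0.698] wrist [ 0.543  -0.185   0.7118] loss 0.045
heel_small width 0.438 after lift 0.436 t 20.2
F [-1.6 -1.   2. ]
t 25.95
check heel_large wrist [0.546 0.437 4.941] in tray mm [-0.1 35.2] rel yaw 270 loss 0.043
check heel_small wrist [0.564 0.364 4.956] in tray mm [  0.6 -39.7] rel yaw 271 loss 0.163
```

View pics/w3.png

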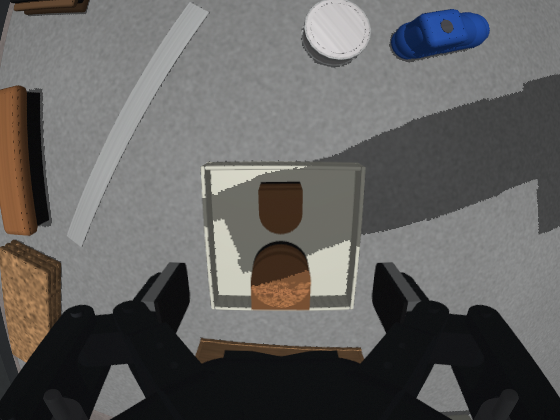

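Both heels sit flat in the tray, the small one at (280,207) and the large one at (280,275), clear of each other. Next are the tins, tall one first, refining the tub position on the way.

```bash
python3 - <<'E'
from mo import *
p0=plan('tin_tall',res['tin_tall'])[0]
arm.goto([*p0[4],H],quat(p0[2])); arm.dwell(.1)
def tub():
    q=refine('tub_round',res['tub_round'])
    if np.hypot(*(q[:2]-res['tub_round'][:2]))<.012:
        res['tub_round']=q.tolist(); json.dump(res,open('res.json','w'))
        tv=np.arctan2(q[1],q[0])+np.pi/2
        TG['tin_flat']=(q[:2]+.027*e(tv),tv); TG['tin_tall']=(q[:2]-.042*e(tv),tv)
tub()
p=pick('tin_tall')
if p and arm.get_width()>.3: place('tin_tall',p); tub(); check('tin_tall','tub_round',[*p[5],0]); save('wrist','w4')
E
```

```text
tub_round old [ 0.558 -0.4    0.216] wrist [ 0.5577 -0.3973  0.1201] loss 0.02
tin_tall old [ 0.382 -0.296 -0.116] wrist [ 0.3801 -0.2927  0.0956] loss 0.089
tin_tall width 0.527 after lift 0.525 t 32.4417
F [-2.3  1.5  4.7]
t 36.7167
tub_round old [ 0.558 -0.397  0.12 ] wrist [ 0.5573 -0.3972  0.2628] loss 0.129
check tin_tall wrist [ 0.532 -0.431  0.192] in tray mm [-33.2 -25.8] rel yaw -4 loss 0.066
```

View pics/w4.png

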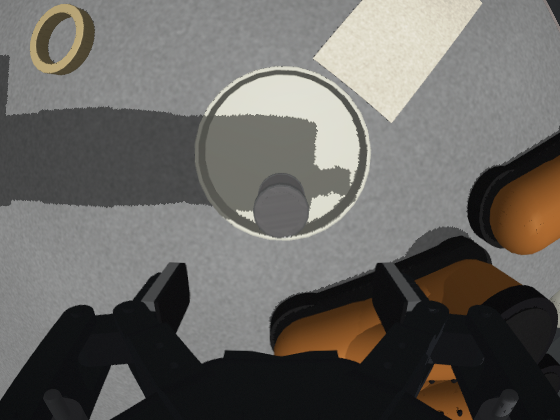

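The tall tin stands in the tub at (281,205). Next is the flat tin.

```bash
python3 - <<'E'
from mo import *
p=pick('tin_flat')
if p and arm.get_width()>.4:
    print('target',p[5]); place('tin_flat',p); check('tin_flat','tub_round',[*p[5],0]); check('tin_tall','tub_round',[.532,-.431,0]); save('wrist','w5')
E
```

```text
tin_flat old [0.552 0.192 0.334] wrist [ 0.5508  0.1967 -0.1149] loss 0.061
tin_flat width 0.684 after lift 0.68 t 43.1333
target [ 0.57298465 -0.3752059 ]
F [-14.6   9.7  41.9]
t 48.8167
check tin_flat wrist [ 0.573 -0.374 -0.021] in tray mm [21.5 18.6] rel yaw -16 loss 0.053
check tin_tall wrist [ 0.532 -0.431  0.3  ] in tray mm [-33.2 -26.1] rel yaw 2 loss 0.067
```

View pics/w5.png

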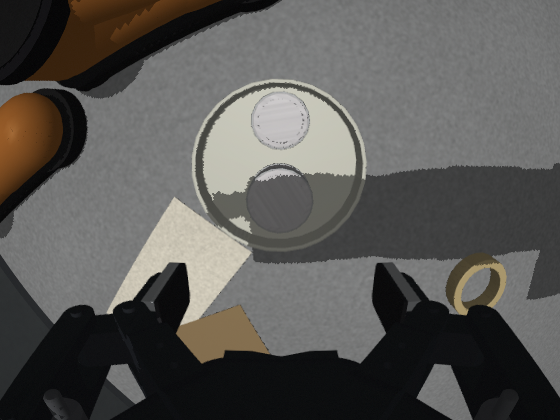

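Both tins stand side by side in the tub, the tall one at (280,120) and the flat one at (280,200). The flat tin touched the floor with 42 N as it was set down, but it stands level. The last comes next.

```bash
python3 - <<'E'
from mo import *
arm.goto([.6,.05,.25],quat(0)); arm.dwell(.1)
q=refine('tray_long',res['tray_long'])
if np.hypot(*(q[:2]-res['tray_long'][:2]))<.012 and abs(q[2]-res['tray_long'][2])<.15:
    res['tray_long']=q.tolist(); json.dump(res,open('res.json','w')); TG['last']=(q[:2],q[2]+np.pi/2)
print(pick('last',show='w6',close=False))
E
```

```text
tray_long old [0.663 0.009 3.304] wrist [0.6627 0.0119 3.3085] loss 0.042
last old [0.441 0.155 3.734] wrist [0.4394 0.1562 3.7379] loss 0.085
[0.43935175 0.15623506 3.73793959]
```

View pics/w6.png

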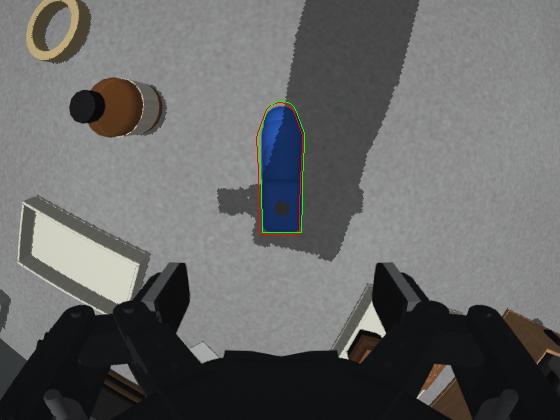

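The outline matches the last at (282,165), with the ankle block at (281,208). I'll grab it and place it.

```bash
python3 - <<'E'
from mo import *
q=[0.43935,0.15624,3.73794]
p=grab('last',q)
if arm.get_width()>.2:
    place('last',p); check('last','tray_long',placed('last',p,q)); print('exp',placed('last',p,q))
    arm.goto([.42,.02,.3],quat(0)); f=save('scene','s7'); g=save('side','d7'); print(arm.get_clock())
    a=f['pixels'][60:380,60:500,::-1]; b=g['pixels'][100:420,110:470,::-1]
    cv2.imwrite('pics/f.png',np.hstack([a,b]))
    for n in ('bottle','tape'):
        for c,fr in (('scene',f),('side',g)):
            d=arm.pinpoint(c,n); 
            if d: l=d[0]['location']; print(n,c,at(fr,l[0]*560,l[1]*420,0,c).round(3))
E
```

```text
last width 0.364 after lift 0.366 t 56.95
F [-1.5  0.1  0.1]
t 61.8
check last wrist [0.662 0.015 1.748] in tray mm [ 0.3 -3. ] rel yaw -89 loss 0.081
exp [np.float64(0.6627412287266015), np.float64(0.011943290018406256), 1.7377075327695337]
63.05
bottle scene [ 0.479 -0.003  0.   ]
bottle side [0.471 0.004 0.   ]
tape scene [ 0.439 -0.157  0.   ]
tape side [ 0.43  -0.145  0.   ]
```

View pics/f.png

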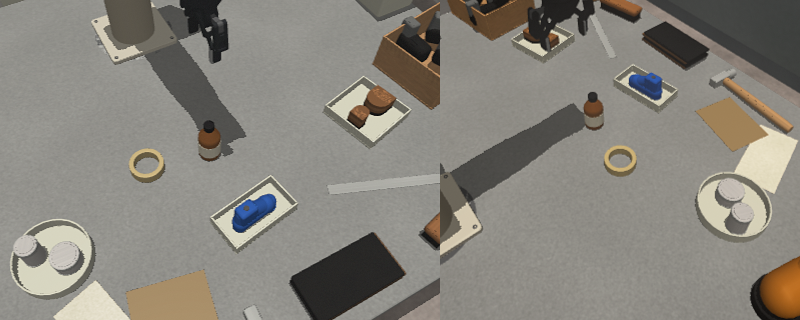

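All five parts look placed. Two things left to check: whether the large heel at (378,98) is really flat, and whether the bystanders moved, by comparing with the first frames.

```bash
python3 - <<'E'
import cv2,numpy as np
a,b=cv2.imread('pics/scene0.png'),cv2.imread('pics/s7.png')
c=b[125:215,375:485]; t=b[260:370,60:170]; l=b[225:325,260:370]
z=[cv2.resize(x,(390,290),interpolation=cv2.INTER_CUBIC) for x in (c,t,l,a[170:260,180:300])]
cv2.imwrite('pics/z.png',np.vstack([np.hstack(z[:2]),np.hstack(z[2:])]))
for n,(r0,r1,c0,c1) in dict(tape=(207,243,186,227),bottle=(180,222,256,284)).items():
  for f0,f1 in (('scene0','s7'),):
    A,B=[cv2.imread(f'pics/{f}.png',0) for f in (f0,f1)]
    m=cv2.matchTemplate(B[r0-15:r1+15,c0-15:c1+15],A[r0:r1,c0:c1],cv2.TM_CCOEFF_NORMED); _,v,_,p=cv2.minMaxLoc(m); print(n,'shift px',p[0]-15,p[1]-15,round(v,3))
E
```

```text
tape shift px 0 0 1.0
bottle shift px 0 0 0.878
```

View pics/z.png

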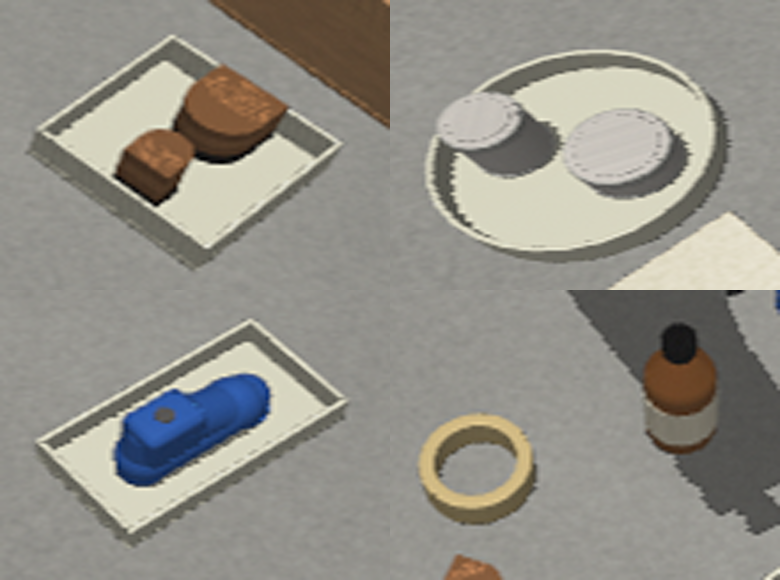

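The close-ups show both heels flat in the square tray, both tins upright in the tub and the last lying lengthwise in the long tray. The tape and bottle haven't shifted. I'm handing the job in.

```bash
python3 -c "
from bench import arm
print(arm.get_clock(),arm.get_contact_force()); print(arm.job_done())"
```

```text
63.25 [ 0.22708594 -0.06571685  0.12413922]
the job is handed in; nothing more can be done
None
```

The sorting is done and handed in at about 63 s of the 131 s allowed. Both heel blocks are in the square tray, both tins are in the round tub, and the blue last lies lengthwise in the long tray.

**Final checks:**
- **Parts:** In the last pictures all five parts are flat, the right way up and not on top of one another. Wrist-camera fits put the last within about 3 mm of its tray's centre and the tins and large heel close to their targets. The small heel's fit was poor (loss 0.16), so for that one I relied on the picture.
- **Bystanders:** Image matching shows 0 px shift for the tape and the bottle. The bottle's match was weaker (0.88), because the arm's shadow changed around it. The network's points for both differed by up to about 1 cm from the first look; I took that as detector noise.

**Contact force:** The flat tin met the tub floor with about 42 N as it was set down. That force came through the held tin, not the gripper's body, and is below the 120 N wrist limit. The other parts touched down with 5 N or less.

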